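# Set the egg timer

### The arm

A 6-joint arm with a two-finger parallel gripper is mounted at the origin on the work surface. World frame = base frame: x ahead of the robot, y to its left, z up, the work surface at z = 0. Lengths are in mm, angles in degrees, forces in N, time in s.
With the tool pointing down it reaches from about 250 to 850 mm from the base axis. Payload 12.5 kg.
Tool frame: the origin (TCP) lies at the very end of the fingers, on their centre line; the grasp point (between the pads) lies 19 mm behind it (manip.pinch_z is the distance from the TCP to the grasp point, in mm); z points along the fingers, y is the line along which they close (so a half turn about z gives the same grasp; the last joint's range is limited). The gripper opens to 93 mm and grips with 3 to 60 N. Pads are 15 mm wide; open, the fingers measure 128 mm over their backs; the gripper's body (75 mm by 188 mm) begins 65 mm behind the grasp point.
Start: joints at [-70.222, 20.094, 94.641, -0, 65.266, -4.847], TCP at [229.196, -499.954, 218.633] pointing down, gripper open.
Joint ranges: [-157.81, 157.81], [-45, 120.19], [0.68, 151.7], [-89.99, 269.99], [4.06, 180], [-164.3, 164.3]. Speed limits (degrees/s): [127.2, 127.2, 159.86, 180, 180, 180].

### API

Orientations are given as [roll, pitch, yaw] about the fixed x, y, z axes, in that order (R = Rz(yaw) Ry(pitch) Rx(roll)).
In Python, from workcell import status, grab_frame, camera_info, order, recognise, manip gives the robot as it stands.
- The arm moves only by the shell command python3 -m inch 'ROWS' [FORCE]. ROWS is JSON, a list of rows, each a list of 3 entries, a list of its own where there are three numbers: the shift along the tool's x, y, z in m, then the turn, a rotation vector about the tool's x, y, z in rad, then the closure, from -1 (fully open) to 1 (shut), so that 0 is half open. A call has 1 to 5 rows; each row shifts and turns the commanded pose from where the row before left it, along the tool's axes as they then stand; what a row does not reach is not made up. A row lasts 1/8 s, in which the tool goes at most 62.5 mm and 10.7 degrees, less where a joint would pass 70% of its speed; a pose out of reach is approached as far as the arm can. A call with a gripper value outside its range is refused whole. The fingers move at their own pace and stop on an object; FORCE is the grip in N (left out, the last holds). Time passes only in rows, so rows that do not move let the fingers close. It gives the time, the measured TCP pose, the force, the opening and the grip force at its end, in the units of the state.
- status.state(): the state, without advancing time (a new reading comes with each control period).
- grab_frame(name): name is "scene" or "top"; returns (picture, depth): 384x512x3 uint8, blue, green, red; 384x512 float32, mm along the optical axis (not along the pixel's ray), 0 where there is no reading.
- camera_info(name): a dict with "mtx" (3x3 intrinsics, pixels), "R" (3x3) and "t" (3): a world point X has camera coordinates R X + t. Camera axes: x right, y down, z forward; pixel columns grow to the right and rows downward; lengths in mm; the calibration is good to about 2 mm. A picture is of the moment at which its call begins. camera_info takes no time and is no camera call.
- order.close_job(): hands the job in; it is judged then, once.
Trained networks look in the newest picture that a camera, given by its name, has taken for a name from the list of things; names that differ only in an ending like _2 or _b are one class to them, and where a whole thing is asked for, a point or a joint stands for the part that bears it (a point fixed in the world has none). Each returns a list of dicts, best first, with "score" (0 to 1); they miss things now and then, are a little off and sometimes report something else, mostly with a low value. They report only what shows in the picture. A call takes as long as a camera call.
- recognise(camera, thing): "extent" ([left, top, right, bottom] in pixels, round what is visible of it).
The state is a dict: "time_s": time; "joint_positions": joint angles; "joint_vel": joint speeds; "joint_torque": joint torques, N m; "eef_pos": TCP position; "tool_rot": TCP orientation; "ft_force": force on the tool from outside, world axes, zero at the start; "torque": the same for the moment, N m; "grip_width": finger opening in mm; "grip_force": force on a finger pad.
Only numpy, scipy, OpenCV 4.12 (cv2) and the standard library are available. Lean on these libraries where they do the work, as an engineer would, in place of code of your own. Each camera call takes 0.05 s, during which the arm holds its last target. There are 200 camera calls.

### The job

Set the red kitchen timer for the eggs: take its wheel from above and turn it until the black pointer on its far rim stands over the middle of the green mark on the foot ring below it. Let go of it, and leave the white timer set as it is.

Things in the scene. Friction and masses are not known exactly. Their poses are not given: they have to be found in the camera images.
- red_wheel (a point): Grip point of the red timer's wheel, on its upright axis, 64 mm above the counter. The timer is fixed, 78 mm tall; grip the ribbed red drum, 52 mm across, 42 to 78 mm up (any direction), above an aluminium skirt disc 84 mm across. The wheel turns with light friction (0.08 N m) and stays put: clockwise seen from above, by 0.6 to 1.3 rad, brings the pointer to the green mark. End stops lie beyond.
- red_pointer (a point): Lower outer tip of the red timer's black pointer, a tab 8 mm wide, 28 mm tall, hanging from the rim of the skirt disc on the side away from the robot; 47 mm from the axis, 14 mm above the counter. It goes round with the wheel; its top is level with the skirt disc, 42 mm up.
- red_mark (a point): Middle of the green mark, 19 mm long, on the top and outer side of the red timer's fixed white foot ring (104 mm across, 10 mm high), on the side away from the robot; 47 mm from the axis, 10 mm above the counter. The ring also bears a yellow mark of the same length, and a narrow grey and a narrow blue one at the scale's ends.
- white_pointer (a point): Lower outer tip of the white timer's pointer. This bystander has the shape and size of the red timer, with white body and drum; its axis is 47 mm from this point, towards the robot, and at least 200 mm from the red one's. Either may be the left one. Around them stand a green soap bottle, a blue mug and an orange bowl of tomatoes.

How it is judged:
By the outcome, as a careful person would: the job done as asked, in the order asked, and still so for the second after the job is handed in, with the robot touching nothing.
It also fails if it takes over 32 s, if anything falls off the work surface, if the arm or the gripper's body presses on something with over 40 N, if the wrist force passes 120 N, or if a joint passes its speed limit or range.

## Working session

There is one attempt and no reset: what is moved stays moved. The work goes in short steps, Python scripts to look and compute and a shell command to move; the robot and the scene stay as the last step left them, time stands still between calls to the robot, and variables do not carry over. Pictures are saved under pics/ and viewed, at most 10 in all, crops included, and the job is handed in when it is done.

```bash
mkdir -p pics; ls
python3 - <<'E'
from workcell import status, grab_frame, camera_info, recognise, manip
import cv2,numpy as np
ims=[]
for c in("scene","top"):
    im,d=grab_frame(c); ci=camera_info(c); cv2.imwrite(f"pics/{c}0.png",im); np.save(f"{c}_d.npy",d)
    print(c,np.round(ci["mtx"],1).tolist(),np.round(-ci["R"].T@ci["t"]).tolist(),np.round(ci["R"],2).tolist())
    for n in("red_wheel","red_pointer","red_mark","white_pointer"):
        print(n,[(r["score"],np.round(r["extent"],1).tolist()) for r in recognise(c,n)][:3])
s=status.state();print(s["time_s"],s["eef_pos"],s["tool_rot"],s["grip_width"])
E
```

```text
pics
scene [[358.6, 0.0, 252.5], [0.0, 358.6, 202.5], [0.0, 0.0, 1.0]] [995.0, -74.0, 677.0] [[0.23, 0.97, -0.01], [0.79, -0.19, -0.58], [-0.56, 0.12, -0.82]]
red_wheel [(0.75, [170.2, 206.5, 214.0, 252.8])]
red_pointer [(0.77, [169.2, 206.9, 209.4, 252.9])]
red_mark [(0.7, [167.9, 207.8, 218.4, 260.5]), (0.42, [167.4, 205.7, 213.1, 253.1])]
white_pointer [(0.83, [312.2, 168.9, 350.2, 206.6])]
top [[494.8, 0.0, 255.0], [0.0, 494.8, 192.5], [0.0, 0.0, 1.0]] [529.0, -5.0, 1075.0] [[0.0, -1.0, -0.02], [-1.0, -0.0, -0.05], [0.05, 0.02, -1.0]]
red_wheel [(0.67, [298.9, 169.8, 339.3, 209.3])]
red_pointer [(0.88, [300.5, 168.9, 342.2, 211.2])]
red_mark [(0.81, [294.4, 167.9, 342.0, 216.0])]
white_pointer [(0.7, [146.1, 188.3, 188.6, 228.3])]
0.5 [ 229.19089277 -499.93231265  218.59377825] [-1.79995233e+02 -2.08874305e-03  2.46218713e+01] 93.08616420904522
```

View pics/scene0.png

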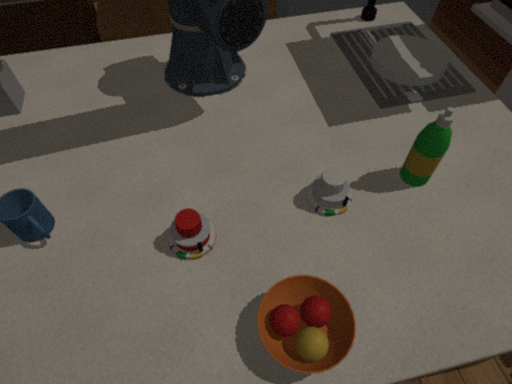

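View pics/top0.png

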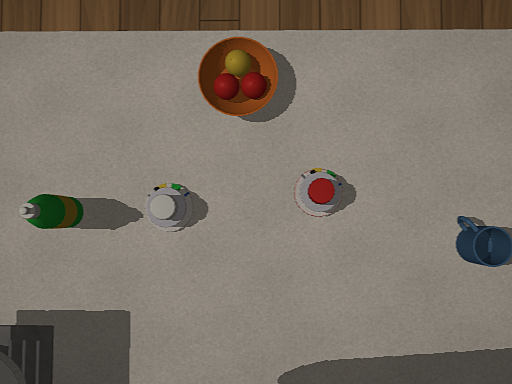

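Both pictures show the red timer (scene 190,235; top 320,190), the white one (scene 330,190; top 167,208), the bowl ahead and the mug to the right. The red timer's black pointer is at scene (200,246), with green at (182,255). Next I compute the axis and angles.

```bash
cat > h.py <<'E'
import numpy as np,cv2
from workcell import camera_info
def ray(c,u,v,z):
    ci=camera_info(c);R=np.array(ci["R"]);t=np.array(ci["t"]).ravel()
    C=-R.T@t;d=R.T@np.linalg.inv(ci["mtx"])@[u,v,1];return C+d*(z-C[2])/d[2]
def proj(c,X):
    ci=camera_info(c);p=np.array(ci["mtx"])@(np.array(ci["R"])@X+np.array(ci["t"]).ravel());return p[:2]/p[2]
def cen(mask):
    n,l,s,c=cv2.connectedComponentsWithStats(mask.astype(np.uint8));i=1+np.argmax(s[1:,4]);return c[i],s[i]
E
python3 - <<'E'
from h import *
im={c:cv2.imread(f"pics/{c}0.png") for c in("scene","top")}
def hsv(c,box):
    x0,y0,x1,y1=box;return cv2.cvtColor(im[c][y0:y1,x0:x1],cv2.COLOR_BGR2HSV),np.array([x0,y0])
B={"top":(285,155,355,225),"scene":(160,195,225,268)}
for c in B:
    h,o=hsv(c,B[c]);H,S,V=[h[...,i].astype(int) for i in range(3)]
    for n,m in dict(red=((H<8)|(H>172))&(S>150)&(V>80),green=(H>45)&(H<85)&(S>110)&(V>50),yellow=(H>20)&(H<35)&(S>120)&(V>90),black=(V<45)).items():
        try:p,s=cen(m);p=p+o;print(c,n,p.round(1),s[4],s[:4],*[(z,ray(c,*p,z).round(1)) for z in(78 if n=="red" else 28 if n=="black" else 10,)])
        except Exception as e:print(c,n,e)
cr=[cv2.resize(im[c][B[c][1]:B[c][1]+70,B[c][0]:B[c][0]+65],(400,430),interpolation=cv2.INTER_CUBIC) for c in B]
cv2.imwrite("pics/crop0.png",np.hstack(cr))
E
```

```text
top red [321.  190.3] 507 [23 23 26 26] (78, array([ 587.2, -118.8,   78. ]))
top green [331. 173.] 26 [42 15  9  7] (10, array([ 628.5, -148.1,   10. ]))
top yellow [317.1 169.2] 27 [27 13 10  4] (10, array([ 636.7, -118.4,   10. ]))
top black [312.3 171.4] 14 [25 15  5  4] (28, array([ 630.2, -106.2,   28. ]))
scene red [187.1 219.1] 414 [15 14 26 21] (78, array([ 590.3, -118.5,   78. ]))
scene green [181.5 254.7] 31 [17 58  9  5] (10, array([ 628.9, -146.2,   10. ]))
scene yellow [196.1 254.9] 30 [32 58 10  5] (10, array([ 636.3, -116.7,   10. ]))
scene black [199.4 246.6] 35 [37 48  6  9] (28, array([ 629. , -106.4,   28. ]))
```

View pics/crop0.png

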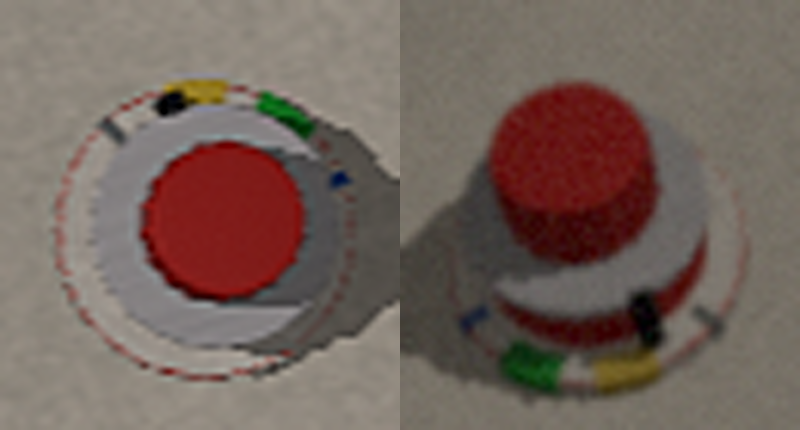

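```bash
python3 -m inch '[[[0.0486,-0.0197,0],[0,0,0],-1],[[0.0486,-0.0197,0],[0,0,0],-1],[[0.0486,-0.0197,0],[0,0,0],-1],[[0.0486,-0.0197,0],[0,0,0],-1],[[0.0486,-0.0197,0],[0,0,0],-1]]' 20
python3 -m inch '[[[0.0486,-0.0197,0],[0,0,0],-1],[[0.0486,-0.0197,0],[0,0,0],-1],[[0.0486,-0.0197,0],[0,0,0],-1],[[0.0486,-0.0197,0],[0,0,0],-1],[[0.0486,-0.0197,0],[0,0,0],-1]]' 20
```

```text
time_s: 1.12
eef_pos: [410.1, -307.8, 218.8]
tool_rot: [180.0, -0.0, 24.6]
ft_force: [1.2, 0.2, -0.5]
grip_width: 92.8
grip_force: 0.0
time_s: 1.75
eef_pos: [590.0, -116.9, 218.7]
tool_rot: [180.0, -0.0, 24.6]
ft_force: [0.1, 0.6, 0.9]
grip_width: 92.9
grip_force: 0.0
```

```bash
python3 -m inch '[[[0,0,0],[0,0,0],-1],[[0,0,0.045],[0,0,0],-1],[[0,0,0.045],[0,0,0],-1],[[0,0,0.02],[0,0,0],-1],[[0,0,0],[0,0,0],-1]]'
python3 - <<'E'
from workcell import grab_frame,status
import cv2
s=status.state();print(s["eef_pos"],s["joint_positions"])
im,_=grab_frame("scene");cv2.imwrite("pics/s1.png",im)
t,_=grab_frame("top")
a=cv2.resize(im[170:270,140:240],(400,400),interpolation=2);b=cv2.resize(t[140:240,270:370],(400,400),interpolation=2)
cv2.imwrite("pics/c1.png",cv2.hconcat([a,b]))
E
```

```text
time_s: 2.38
eef_pos: [587.7, -118.9, 107.5]
tool_rot: [-179.9, 0.1, 24.6]
ft_force: [0.4, 0.3, -0.2]
grip_width: 92.8
grip_force: 0.0
[ 587.66933233 -118.89568799  107.47600949] [-1.58823009e+01  3.26479041e+01  9.22708501e+01 -8.57216733e-03
  5.52456756e+01  4.95407265e+01]
```

View pics/c1.png

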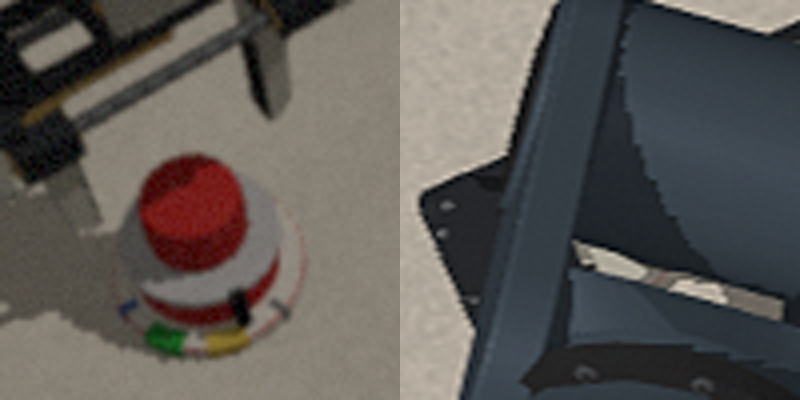

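The fingers straddle the drum in the scene (tips near 164,226 and 208,199), and the pointer at (200,247) is unchanged. I'll descend and close.

```bash
python3 -m inch '[[[0,0,0.03],[0,0,0],-1],[[0,0,0.02],[0,0,0],-1],[[0,0,0.007],[0,0,0],-1],[[0,0,0],[0,0,0],-1]]'
python3 -m inch '[[[0,0,0],[0,0,0],0.2],[[0,0,0],[0,0,0],0.2],[[0,0,0],[0,0,0],0.2],[[0,0,0],[0,0,0],0.2],[[0,0,0],[0,0,0],0.2]]' 20
```

```text
time_s: 2.98
eef_pos: [589.1, -118.4, 51.9]
tool_rot: [180.0, -0.0, 24.6]
ft_force: [-0.8, -0.6, 1.4]
grip_width: 93.0
grip_force: 0.0
time_s: 3.6
eef_pos: [589.3, -119.1, 51.8]
tool_rot: [179.9, -0.0, 24.6]
ft_force: [3.4, -5.3, 0.9]
grip_width: 51.6
grip_force: 20.0
```

```bash
python3 -m inch '[[[0,0,0],[0,0,0.1],0.2],[[0,0,0],[0,0,0.17],0.2],[[0,0,0],[0,0,0.17],0.2],[[0,0,0],[0,0,0.17],0.2],[[0,0,0],[0,0,0.17],0.2]]'
python3 -m inch '[[[0,0,0],[0,0,0.09],0.2],[[0,0,0],[0,0,0],0.2],[[0,0,0],[0,0,0],0.2]]'
cat > look.py <<'E'
from h import *
from workcell import grab_frame
import sys
im=np.mean([grab_frame("scene")[0].astype(float) for _ in range(4)],0).astype(np.uint8)
x0,y0,x1,y1=160,195,225,268
h=cv2.cvtColor(im[y0:y1,x0:x1],cv2.COLOR_BGR2HSV);H,S,V=[h[...,i].astype(int) for i in range(3)]
A=np.array([588.8,-118.6])
rows=np.arange(y0,y1)[:,None]+0*H
for n,m,z in(("green",(H>45)&(H<85)&(S>110)&(V>50),10),("black",(V<45)&(rows>235),28)):
    p,s=cen(m);p=p+[x0,y0];d=ray("scene",*p,z)[:2]-A;print(n,p.round(1),s,d.round(1),np.degrees(np.arctan2(d[1],d[0])).round(1))
cv2.imwrite(sys.argv[1],cv2.resize(im[205:270,155:235],(800,600),interpolation=cv2.INTER_CUBIC))
E
python3 look.py pics/c2.png
```

```text
time_s: 4.22
eef_pos: [589.4, -120.0, 51.8]
tool_rot: [179.9, -0.1, -20.4]
ft_force: [0.4, -12.1, -1.7]
grip_width: 51.6
grip_force: 20.0
time_s: 4.6
eef_pos: [589.3, -120.2, 51.8]
tool_rot: [179.9, -0.1, -25.2]
ft_force: [0.4, -10.5, -2.0]
grip_width: 51.6
grip_force: 20.0
green [181.1 254.9] [17 56  9  8 40] [ 40.3 -28.4] -35.2
black [181.6 248.7] [19 49  7 10 47] [ 36.3 -23.7] -33.1
```

View pics/c2.png

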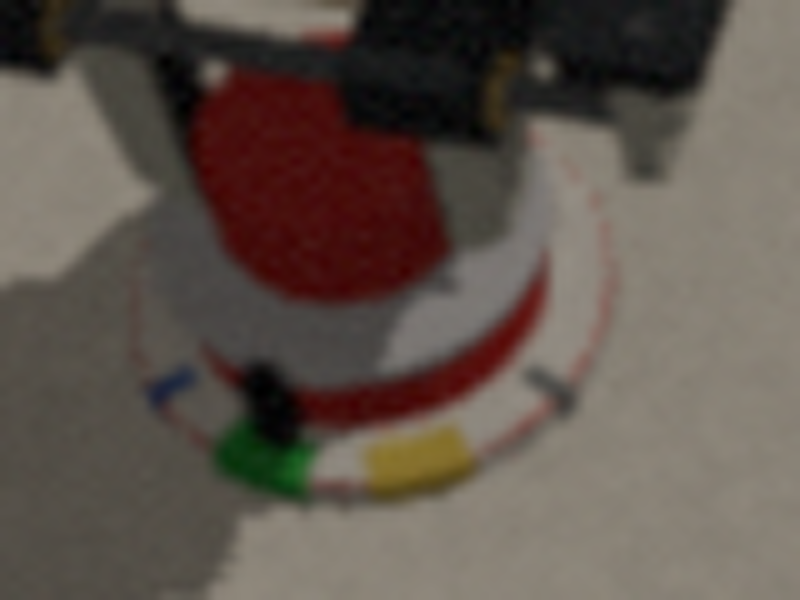

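The pointer's foot, crop (270,430), stands slightly right of the green mark's middle (265,460 in the crop). I'll compare using the projected shapes, to remove the height bias.

```bash
cat > fit.py <<'E'
from h import *
from workcell import grab_frame
from scipy.optimize import brentq,least_squares
def hullc(c,P):
    q=np.array([proj(c,p) for p in P],np.float32)*64;m=cv2.moments(cv2.convexHull(q));return np.array([m["m10"],m["m01"]])/m["m00"]/64
def pol(A,r,a,z):a=np.radians(a);return np.array([A[0]+r*np.cos(a),A[1]+r*np.sin(a),z])
drum=lambda A:[pol(A,26,a,z) for a in range(0,360,10) for z in(42,78)]
mark=lambda A,th:[pol(A,r,th+k*np.degrees(19/47/2),z) for k in(-1,-.5,0,.5,1) for r,z in((42,10),(52,10),(52,1))]
def ptr(A,th):
    t=np.radians(th);e=np.array([np.cos(t),np.sin(t)]);n=np.array([-e[1],e[0]])
    return [np.r_[np.array(A)+r*e+w*n,z] for r in(43,47) for w in(-4,4) for z in(14,42)]
def meas(im,c,name):
    x0,y0,x1,y1=(285,155,355,225) if c=="top" else (160,195,225,268)
    h=cv2.cvtColor(im[y0:y1,x0:x1],cv2.COLOR_BGR2HSV);H,S,V=[h[...,i].astype(int) for i in range(3)]
    rows=np.arange(y0,y1)[:,None]+0*H
    m=dict(red=((H<8)|(H>172))&(S>130)&(V>35),green=(H>45)&(H<85)&(S>100)&(V>40),black=(V<50)&(rows>(235 if c=="scene" else 0))&(rows<(400 if c=="scene" else 180)))[name]
    p,s=cen(m);return p+[x0,y0],s
if __name__=="__main__":
    now=np.mean([grab_frame("scene")[0].astype(float) for _ in range(4)],0).astype(np.uint8)
    for c in("top","scene"):
        im=cv2.imread(f"pics/{c}0.png")
        pr,s=meas(im,c,"red");A=least_squares(lambda A:hullc(c,drum(A))-pr,[588,-118],diff_step=1e-4).x
        print(c,"axis",A.round(1),s)
        def ang(f,p):
            r=least_squares(lambda v:hullc(c,f(A+[v[1],0],v[0]))-p,[-20.,0.],diff_step=1e-2,x_scale=[10,1]).x;return r.round(1)
        print(" green, dx",ang(mark,meas(im,c,"green")[0])," pointer start",ang(ptr,meas(im,c,"black")[0]))
        if c=="scene":print(" now: green",ang(mark,meas(now,c,"green")[0]),"pointer",ang(ptr,meas(now,c,"black")[0]),meas(now,c,"black")[1])
E
python3 fit.py
```

```text
top axis [ 587.4 -119.8] [ 23  23  27  26 530]
 green, dx [-35.3   0. ]  pointer start [0. 0.]
scene axis [ 587.7 -119.7] [ 14  14  28  29 611]Traceback (most recent call last):
  File "fit.py", line 26, in <module>
    print(" green, dx",ang(mark,meas(im,c,"green")[0])," pointer start",ang(ptr,meas(im,c,"black")[0]))
                       ~~~^^^^^^^^^^^^^^^^^^^^^^^^^^^^
  File "fit.py", line 25, in ang
    r=least_squares(lambda v:hullc(c,f(A+[v[1],0],v[0]))-p,[-20.,0.],diff_step=1e-2,x_scale=[10,1]).x;return r.round(1)
      ~~~~~~~~~~~~~^^^^^^^^^^^^^^^^^^^^^^^^^^^^^^^^^^^^^^^^^^^^^^^^^^^^^^^^^^^^^^^^^^^^^^^^^^^^^^^^
    return func(*args, **kwargs)
    result = trf(vector_fun.fun, vector_fun.jac, x0, f0, J0, lb, ub, ftol, xtol,
                 gtol, max_nfev, x_scale, loss_function, tr_solver,
                 tr_options.copy(), verbose, callback=callback_wrapped)
    return trf_no_bounds(
        fun, jac, x0, f0, J0, ftol, xtol, gtol, max_nfev, x_scale,
        loss_function, tr_solver, tr_options, verbose, callback=callback)
    J = jac(x)
    self._update_jac()
    ~~~~~~~~~
[... 902 characters left out ...]
   return self.f(x, *self.args, **self.kwargs)
           ~~~~~~^^^^^^^^^^^^^^^^^^^^^^^^^^^^^^
  File "fit.py", line 25, in <lambda>
    r=least_squares(lambda v:hullc(c,f(A+[v[1],0],v[0]))-p,[-20.,0.],diff_step=1e-2,x_scale=[10,1]).x;return r.round(1)
                             ~~~~~^^^^^^^^^^^^^^^^^^^^^^
  File "fit.py", line 5, in hullc
    q=np.array([proj(c,p) for p in P],np.float32)*64;m=cv2.moments(cv2.convexHull(q));return np.array([m["m10"],m["m01"]])/m["m00"]/64
                ~~~~^^^^^
  File "h.py", line 7, in proj
    ci=camera_info(c);p=np.array(ci["mtx"])@(np.array(ci["R"])@X+np.array(ci["t"]).ravel());return p[:2]/p[2]
ValueError: time passes only in moves, steps and waits
```

```bash
sed -i 's/^from workcell import camera_info/from workcell import camera_info as _ci\nfrom functools import cache\ncamera_info=cache(_ci)/' h.py
python3 - <<'E'
s=open('fit.py').read()
i=s.index("            r=least_squares(lambda v:hullc")
j=s.index("\n",i)
s=s[:i]+"            T=np.arange(-60,40,.5);e=[np.linalg.norm(hullc(c,f(A,t))-p) for t in T];k=np.argmin(e);return T[k],e[k].round(1)"+s[j:]
open('fit.py','w').write(s)
E
python3 fit.py
```

```text
top axis [ 587.4 -119.8] [ 23  23  27  26 530]
 green, dx (np.float64(-35.5), np.float64(1.3))  pointer start (np.float64(18.0), np.float64(0.1))
scene axis [ 587.7 -119.7] [ 14  14  28  29 611]
 green, dx (np.float64(-35.5), np.float64(0.2))  pointer start (np.float64(18.0), np.float64(0.6))
 now: green (np.float64(-35.5), np.float64(0.5)) pointer (np.float64(-30.5), np.float64(0.5)) [19 49  7 10 52]
```

Both cameras agree: green is at -35.5° and the pointer at about -31.3°. It needs another 0.075 rad.

```bash
python3 -m inch '[[[0,0,0],[0,0,0.075],0.2],[[0,0,0],[0,0,0],0.2],[[0,0,0],[0,0,0],0.2],[[0,0,0],[0,0,0],0.2]]'
python3 fit.py | tail -1; python3 look.py pics/c3.png >/dev/null
```

```text
time_s: 5.7
eef_pos: [589.3, -120.2, 51.8]
tool_rot: [179.9, -0.1, -29.5]
ft_force: [0.4, -12.7, -1.7]
grip_width: 51.9
grip_force: 20.0
 now: green (np.float64(-35.0), np.float64(0.5)) pointer (np.float64(-34.5), np.float64(0.4)) [17 48  7 11 52]
```

View pics/c3.png

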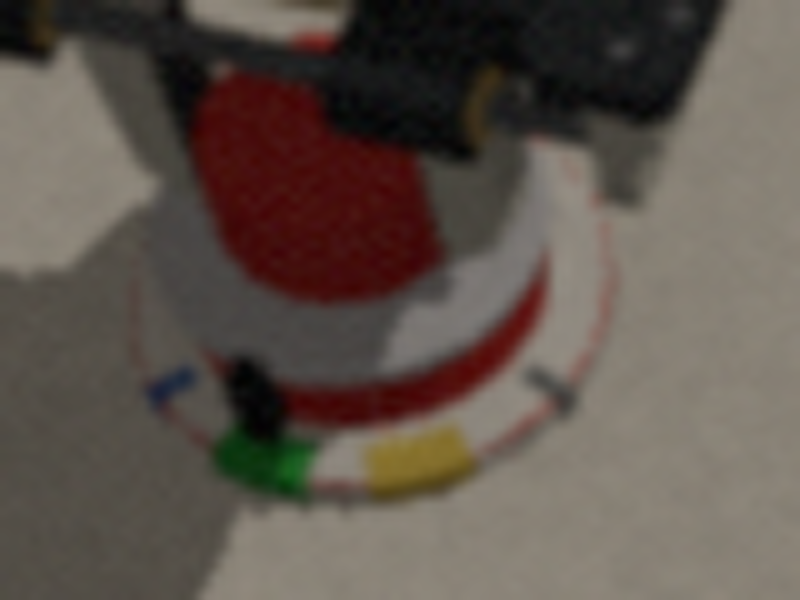

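The pointer's foot (crop 262,435) stands over the middle of the green mark (265,460). I'll release and lift.

```bash
python3 -m inch '[[[0,0,0],[0,0,0],-1],[[0,0,0],[0,0,0],-1],[[0,0,0],[0,0,0],-1],[[0,0,0],[0,0,0],-1],[[0,0,0],[0,0,0],-1]]'
python3 -m inch '[[[0,0,-0.02],[0,0,0],-1],[[0,0,-0.045],[0,0,0],-1],[[0,0,-0.045],[0,0,0],-1],[[0,0,-0.03],[0,0,0],-1],[[0,0,0],[0,0,0],-1]]'
python3 fit.py | tail -1; python3 look.py pics/c4.png >/dev/null
```

```text
time_s: 6.72
eef_pos: [588.9, -118.3, 51.6]
tool_rot: [-180.0, 0.0, -29.5]
ft_force: [0.1, -0.8, -0.3]
grip_width: 92.0
grip_force: 0.0
time_s: 7.35
eef_pos: [590.0, -118.6, 195.2]
tool_rot: [-179.9, -0.3, -29.5]
ft_force: [-0.5, 0.7, -0.7]
grip_width: 93.0
grip_force: 0.0
 now: green (np.float64(-34.5), np.float64(0.5)) pointer (np.float64(-34.5), np.float64(0.1)) [17 49  7 10 53]
```

View pics/c4.png

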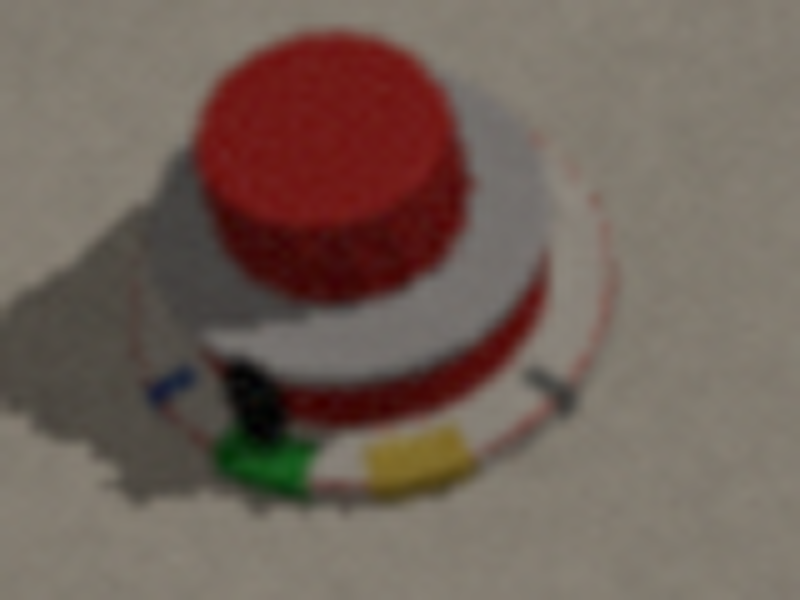

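The wheel stayed set: the pointer's foot (262,435) is over the green mark's middle (265,460), and the gripper is clear.

```bash
python3 -c "
from workcell import order
print(order.close_job())"
```

```text
the job is handed in; nothing more can be done
None
```

The red timer's pointer stands over the middle of the green mark, to within about 1° by the last scene-camera measurement; the wheel is released, the white timer was not touched, and the job was handed in after about 8 s.

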